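Put the matches away and lid the keepsake box

TASK

Lay the matchbox flat inside the open ceramic box that stands in the wooden tray and let go of it; then take the ceramic lid off the brass stand and close the box with it, so that the lid drops fully home into the mouth and sits level and square on the rim all round. The lid and box are ceramic, so bring them together gently, and leave the candle, the dog figurine and the bud vase where they stand.

Things in the scene. Friction and masses are not known exactly. Their poses are not given: they have to be found in the camera images.
- tray: shallow dark wooden tray fixed to the table, 150 mm (x) by 200 mm (y), floor 4 mm thick, edge 14 mm high; origin at the centre of its underside, z up, the open ceramic box standing in it square to its axes
- rim_height (a point): point over the tray's centre, 66 mm above its underside: the height of the box's rim. The white blue-banded ceramic box is 110 (x) by 150 (y) by 62 mm, walls and floor 6 mm, mouth 98 by 138 mm. Across the tray (x) it is centred; along the tray (y) it stands up to 15 mm to either side of this point. That offset is not reported: look or feel for it. The box resists a sideways push of about 20 N
- lid: loose white ceramic lid, 0.26 to 0.44 kg: a plate 110 (x) by 150 (y) by 8 mm; below it a block 94.5 by 134.5 by 9 mm, lower edges rounded 1.5 mm, that drops into the box's mouth with 1.75 mm to spare on each side. Origin at the middle of the plate's underside, which rests on the box's rim when closed; z out of the top. A half turn about z makes no difference
- lid_handle (a point): grasp point in the lid's upright fin handle (14 mm thick along x, 60 mm long along y, top 38 mm from the lid's origin), 30 mm along the lid's z from its origin and 22 mm above the plate; axes as the lid. At the start the lid lies on the stand, handle up and towards the robot, z tilted 30 degrees from vertical, y level, +x edge uppermost
- stand: brass plate stand fixed to the table, about 130 mm deep, 120 mm wide, 80 mm high; its slope rises 30 degrees along its own +x, away from the robot, with a low lip across the lower end that reaches 4 mm along the lid's edge, below the lid's top face; origin on the table below the middle of the slope, z up. The lid leaves the stand straight along the lid's z axis
- matchbox: closed cardboard matchbox, 70 mm (x) by 40 mm (y) by 18 mm high, about 50 g, lying flat on the table; origin at the centre of its underside, z up
- candle: bystander: black candle jar, 72 mm diameter, 78 mm high; origin at the centre of its underside
- dog: bystander: white spotted ceramic dog, 80 by 60 mm, 126 mm high; origin at the centre of its underside
- vase: bystander: white bud vase, 64 mm diameter, 100 mm high; origin at the centre of its underside
Not all that is in view belongs to the job. What is shaped like the tray but orange, purple or red is not meant.

How it is judged:
On the way:
1. the matchbox lies flat in the box, released, while the lid is still off (x of matchbox in the frame of tray between -0.05 and 0.05 m and y of matchbox in the frame of tray between -0.065 and 0.065 m and z of matchbox in the frame of tray between 0.008 and 0.016 m and angle between matchbox's own z axis and vertical below 0.15 rad and contact force between matchbox and the fingers below 0.05 N and distance between lid and rim_height above 0.12 m), for 0.2 s.
At the end, for the whole second after the job is handed in: the matchbox lies flat (0.15 rad) on the box's floor; the lid is home in the box's mouth and at rest: seat within +1.5 and -2 mm of the rim's height, within 4 mm of the tray's middle across and 20 mm along, level within 0.03 rad, square to the tray within 0.05 rad (x of matchbox in the frame of tray between -0.05 and 0.05 m and y of matchbox in the frame of tray between -0.065 and 0.065 m and z of matchbox in the frame of tray between 0.008 and 0.016 m and angle between matchbox's own z axis and vertical below 0.15 rad and x of lid in the frame of rim_height between -0.004 and 0.004 m and y of lid in the frame of rim_height between -0.02 and 0.02 m and z of lid in the frame of rim_height between -0.002 and 0.0015 m and angle between lid's own z axis and vertical below 0.03 rad and angle between the y axis of lid and the y axis of tray, either way round below 0.05 rad and linear speed of lid below 0.01 m/s); the robot touches nothing.
It fails at once if the lid is banged or forced against the box (over 100 N) (contact force between lid and tray above 100 N).
It fails at once if the candle is moved by more than 2 cm or toppled (distance of candle from where it was at the start of the episode above 0.02 m or angle between candle's own z axis and vertical above 0.35 rad).
It fails at once if the dog figurine is moved by more than 2 cm or toppled (distance of dog from where it was at the start of the episode above 0.02 m or angle between dog's own z axis and vertical above 0.35 rad).
It fails at once if the bud vase is moved by more than 2 cm or toppled (distance of vase from where it was at the start of the episode above 0.02 m or angle between vase's own z axis and vertical above 0.35 rad).
It also fails if it takes over 72 s, if anything falls off the work surface, if the arm or the gripper's body presses on something with over 40 N, if the wrist force passes 120 N, or if a joint passes its speed limit or range.

ROBOT

A 6-joint arm with a two-finger parallel gripper is mounted at the origin on the work surface. World frame = base frame: x ahead of the robot, y to its left, z up, the work surface at z = 0. Lengths are in m, angles in rad, forces in N, time in s.
With the tool pointing down it reaches from about 0.35 to 0.925 m from the base axis. Payload 6.4 kg.
Tool frame: the origin (TCP) lies on the centre line of the jaws, within the pads' length; the fingertips stand 11 mm ahead of it and the grasp point (between the pads) lies 8 mm behind it; z points along the fingers, y is the line along which they close (so a half turn about z gives the same grasp; the last joint's range is limited). The gripper opens to 85 mm and grips with 20 to 120 N. Pads are 22 mm wide; open, the fingers measure 114 mm over their backs; the gripper's body (76 mm by 85 mm) begins 54 mm behind the grasp point. The pads swing forward as they close: fully open they stand 13 mm farther back than shut.
Start: joints at [1.088, 0.245, 1.558, -0, 1.339, -0.174], TCP at [0.198, 0.619, 0.242] pointing down, gripper open.
Joint ranges: [-3.13, 3.13], [-1.02, 2.26], [0.13, 2.54], [-0.95, 4.09], [0.21, 2.88], [-2.74, 2.74]. Speed limits (rad/s): [2.57, 2.57, 3.14, 3.14, 3.14, 3.14].

INTERFACE

Orientations are given as a rotation vector (axis times angle).
In Python, from station import ctrl gives the robot as it stands. The module is installed in compiled form; this text tells all that it offers.
- The arm moves only by the tool drive_tool, never from a script. Its arguments are lists of equal length, an entry for each row: "slide": the shift along the tool's x, y, z in cm, a list of three; "roll": the turn about the tool's z in degrees. In form: {"slide": [[tx, ty, tz], ...], "roll": [roll, ...]}. A call has 1 to 10 rows; each row is the pose to reach, as a shift and turn from the pose commanded when the call began, along the tool's axes at that moment; what a row does not reach only later rows make up. A row lasts 1/12 s, in which the tool goes at most 41.7 mm and 7.16 degrees, less where a joint would pass 70% of its speed; a pose out of reach is approached as far as the arm can. A call with a gripper value outside its range is refused whole. "jaw" is the opening, from -1 (shut) to 1 (fully open), set as the call begins (left out, the last holds). The fingers move at their own pace and stop on an object; "force" is the grip in N (left out, the last holds). Time passes only in rows, so rows that repeat a pose let the fingers close. It gives the time, the measured TCP pose, the force, the opening and the grip force at its end, in the units of the state.
- ctrl.sense(): the state, without advancing time (a new reading comes with each control period).
- ctrl.grab_frame(name): name is "scene" or "top" or "wrist"; returns a dict with "image" (480x640x3 uint8, blue, green, red), "intrinsics" (3x3 intrinsics, pixels), "R" (3x3) and "t" (3): a world point X has camera coordinates R X + t; the wrist camera has in their place "mount" (4x4, takes a point from camera to tool coordinates, whose origin is the TCP and whose axes are the flange's). Camera axes: x right, y down, z forward; pixel columns grow to the right and rows downward; lengths in m; the calibration is good to about 2 mm. A picture is of the moment at which its call begins: read the wrist's pose just before it. There is no depth.
- ctrl.sign_off(): hands the job in; it is judged then, once.
The state is a dict: "t": time; "joint_pos": joint angles; "qvel": joint speeds; "tau": joint torques, N m; "tcp_pos": TCP position; "ee_rot": TCP orientation; "wrist_force": force on the tool from outside, world axes, zero at the start; "ft_torque": the same for the moment, N m; "gripper_width": finger opening in m; "finger_force": force on a finger pad.
Only numpy, scipy, OpenCV 4.12 (cv2) and the standard library are available. Lean on these libraries where they do the work, as an engineer would, in place of code of your own. Each camera call takes 0.05 s, during which the arm holds its last target. There are 200 camera calls.

## Working session

There is one attempt and no reset: what is moved stays moved. The work goes in short steps, Python scripts to look and compute and a tool call to move; the robot and the scene stay as the last step left them, time stands still between calls to the robot, and variables do not carry over. Pictures are saved under pics/ and viewed, at most 10 in all, crops included, and the job is handed in when it is done.

Besides the shell and the picture viewer there is one more tool, called after "Call:" in YAML: its name, and indented under it one key for each argument. drive_tool: Moves the arm, as the interface text tells. Its arguments: {"type":"object","properties":{"slide":{"type":"array","items":{"type":"array","items":{"type":"number"}}},"roll":{"type":"array","items":{"type":"number"}},"jaw":{"type":"number"},"force":{"type":"number"}},"required":["slide","roll"]}

```bash
mkdir -p pics
python3 - <<'E'
from station import ctrl
import cv2,pickle
s=ctrl.sense();print(s)
for n in("scene","top"):
    f=ctrl.grab_frame(n);cv2.imwrite(f"pics/{n}0.png",f["image"]);pickle.dump(f,open(n+".pkl","wb"));print(n,f["intrinsics"],f["R"],f["t"])
print(ctrl.grab_frame("wrist")["mount"])
E
```

```text
{'t': 0.0, 'joint_pos': array([ 1.08789781e+00,  2.45803728e-01,  1.55902641e+00,  4.28636950e-05,
        1.33868212e+00, -1.74102625e-01]), 'qvel': array([-5.49595999e-04, -3.78574286e-04,  6.66337301e-05,  1.48829702e-03,
       -1.06019787e-03, -1.88324565e-03]), 'tau': array([-1.11355439e-03, -4.29492223e+01, -3.26123643e+01, -1.98349539e-04,
        5.43217830e-03,  2.29980617e-05]), 'tcp_pos': array([0.19727638, 0.61877812, 0.24118025]), 'ee_rot': array([-4.83044423e-01, -3.10356660e+00,  2.83233776e-03]), 'wrist_force': array([ 0.56133273,  0.43940949, -1.00621128]), 'ft_torque': array([ 0.00997854,  0.00804678, -0.02146198]), 'finger_force': 0.0, 'gripper_width': 0.084924599572393}
scene [[465.8108098    0.         327.0580168 ]
 [  0.         465.8108098  240.70297552]
 [  0.           0.           1.        ]] [[ 0.80755935  0.58960818 -0.0144945 ]
 [ 0.48477946 -0.67757636 -0.55306342]
 [-0.33591185  0.4396049  -0.83301306]] [-0.45753282 -0.21684558  1.52804609]
top [[499.65795261   0.         317.37161342]
 [  0.         499.65795261 242.21514162]
 [  0.           0.           1.        ]] [[-0.0249795  -0.99963185 -0.0105923 ]
 [-0.99173508  0.02611323 -0.12561697]
 [ 0.12584732  0.00736691 -0.99202227]] [0.06668064 0.5352547  1.29622892]
[[-1.57862224e-04 -9.64441051e-01 -2.64298001e-01  6.69806127e-02]
 [ 9.99999648e-01  6.55588193e-05 -8.36517053e-04 -1.26162135e-03]
 [ 8.24098451e-04 -2.64298040e-01  9.64440702e-01 -1.31656736e-01]
 [ 0.00000000e+00  0.00000000e+00  0.00000000e+00  1.00000000e+00]]
```

View pics/top0.png

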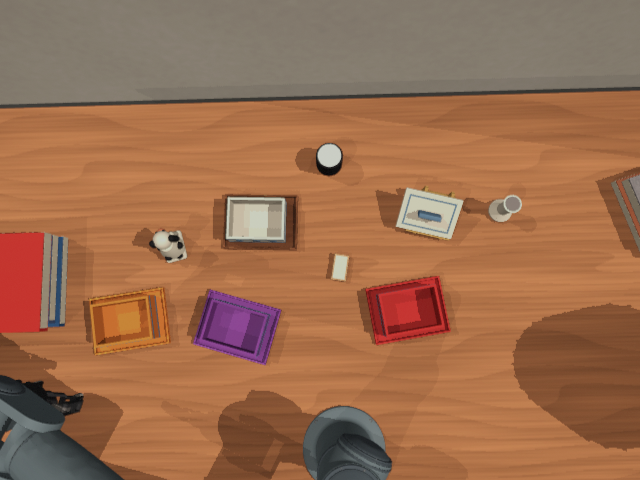

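View pics/scene0.png

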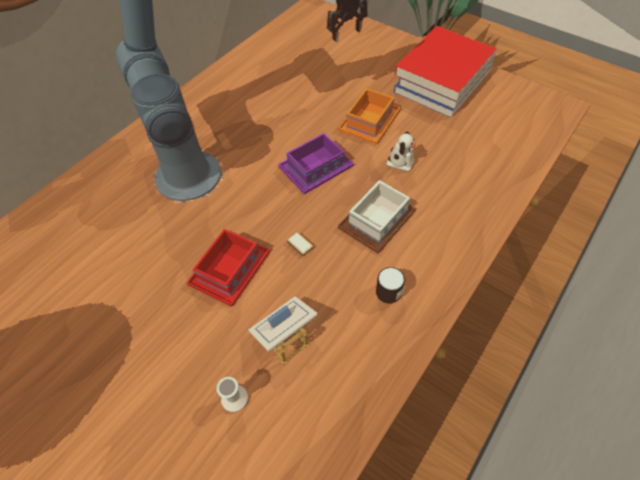

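The top view shows the white box in the dark tray at (260,221). The things that could be taken for it are the orange (128,320), purple (237,327) and red (407,310) boxes. The matchbox is at (340,268) and the lid on the stand at (430,214). The candle (329,158), dog (170,245) and vase (507,207) are bystanders. I choose the white box in the dark wooden tray and will check it in one close crop.

Run:
```python
import cv2
a=cv2.imread("pics/top0.png")
c=[cv2.resize(a[185:255,x:x+100],None,fx=8,fy=8,interpolation=cv2.INTER_CUBIC)[:,:] for x in(212,)][0]
d=cv2.resize(a[180:247,385:485],None,fx=4,fy=4,interpolation=cv2.INTER_CUBIC)
e=cv2.resize(a[235:302,290:390],None,fx=4,fy=4,interpolation=cv2.INTER_CUBIC)
c=c[:, :];import numpy as np
im=np.vstack([cv2.resize(c,(800,560))[0:560],])
im=np.vstack([cv2.resize(a[190:252,215:305],(465,320),interpolation=cv2.INTER_CUBIC) if 0 else cv2.resize(a[185:255,200:300+100-0][:, :200],(800,280),interpolation=cv2.INTER_CUBIC),np.hstack([d,e])])
print(im.shape);cv2.imwrite("pics/crop.png",im)
```

```text
(548, 800, 3)
```

View pics/crop.png

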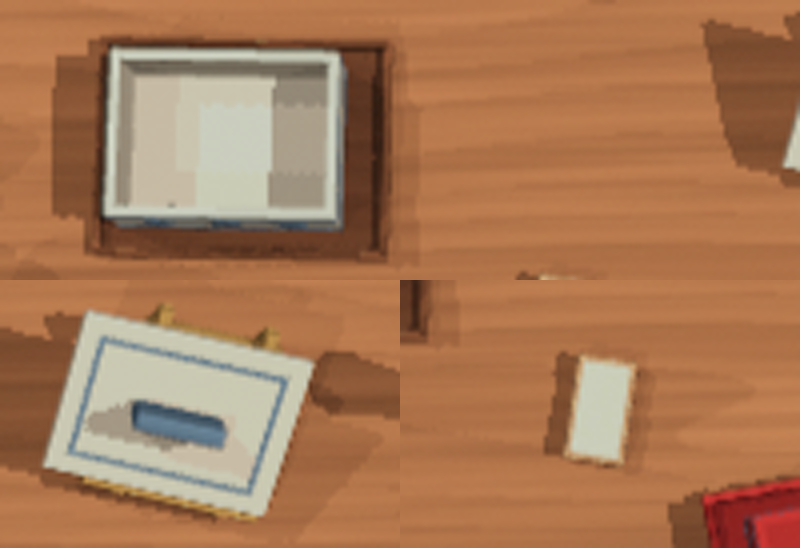

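The crop confirms the white blue-banded box in the dark tray, with rim corners at about (226,197)–(285,240). The lid lies on the brass stand, handle at about (430,215). The matchbox top is centred at about (340,268).

```bash
cat > h.py <<'E'
import numpy as np,cv2,pickle
from scipy.spatial.transform import Rotation as Ro
from scipy.optimize import least_squares
def proj(f,X):
    c=X@f["R"].T+f["t"];p=c@f["intrinsics"].T;return p[:,:2]/p[:,2:]
def rect(a,b,z=0): # order matched to img TL,TR,BR,BL for top cam (+x up, +y left)
    return np.array([[a/2,b/2,z],[a/2,-b/2,z],[-a/2,-b/2,z],[-a/2,b/2,z]])
def pose(x,y,z,yaw,tilt=0): return Ro.from_euler("ZY",[yaw,tilt]).as_matrix(),np.array([x,y,z])
def fit(f,pts,px,p0,tilt=0,z=None):
    g=lambda p:(proj(f,pts@pose(p[0],p[1],p[3] if z is None else z,p[2],tilt)[0].T+[p[0],p[1],p[3] if z is None else z])-px).ravel()
    r=least_squares(g,p0);return r.x,np.sqrt(np.mean(r.fun**2))
def wristcam(s,f):
    R=Ro.from_rotvec(s["ee_rot"]).as_matrix();M=f["mount"];Rc=R@M[:3,:3];tc=R@M[:3,3]+s["tcp_pos"]
    return dict(f,R=Rc.T,t=-Rc.T@tc)
def move(s,pos,R): # cm shift in tool axes, roll deg about tool z and resid
    R0=Ro.from_rotvec(s["ee_rot"]).as_matrix()
    return R0.T@(np.array(pos)-s["tcp_pos"])*100, Ro.from_matrix(R0.T@R).as_rotvec(True)
E
python3 - <<'E'
from h import *
f=pickle.load(open("top.pkl","rb"))
A=np.array
print("tray",fit(f,rect(.15,.2),A([[226,195],[297,195.5],[296,249.5],[222,248.75]]),[.6,.15,0],z=.014))
print("rim",fit(f,rect(.11,.15),A([[226.5,196.75],[285.75,198],[284.5,240.5],[225.5,239]]),[.6,.15,0],z=.066))
L=A([[406.5,187.75],[463.25,200.5],[451.25,239.25],[396,226.75]])
print("lid",fit(f,rect(.11,.15,.008),L,[.6,-.3,-.3,.06],tilt=-np.pi/6))
print("mb",fit(f,rect(.07,.04),A([[335,254.25],[349,255.5],[345.5,281.5],[331.75,279.5]]),[.5,-.05,0],z=.018))
for n,u in dict(candle=(329,158),dog=(170,245),vase=(507,207)).items():
    r=f["R"].T@np.linalg.inv(f["intrinsics"])@[*u,1];c=-f["R"].T@f["t"];print(n,c+r*(.08-c[2])/r[2])
E
```

```text
tray (array([ 0.59887201,  0.20712477, -0.04321869]), np.float64(0.6040482022956593))
rim (array([ 0.59964239,  0.21289727, -0.04494741]), np.float64(0.7917343944886077))
lid (array([ 0.60505288, -0.24362466, -0.24990659,  0.05052037]), np.float64(0.17179350286501147))
mb (array([ 0.4686365 , -0.00662352, -0.15698476]), np.float64(0.39680231923895765))
candle [0.75294822 0.01650322 0.08      ]
dog [0.53373148 0.43231937 0.08      ]
vase [ 0.60971657 -0.43927252  0.08      ]
```

```bash
cat >> h.py <<'E'
def down(yaw): # tool pointing down with tool x at world heading yaw
    return np.column_stack([[np.cos(yaw),np.sin(yaw),0],[np.sin(yaw),-np.cos(yaw),0],[0,0,-1.]])
def go(s,pos,yaw):
    m,r=move(s,pos,down(yaw));R0=Ro.from_rotvec(s["ee_rot"]).as_matrix()
    print("tool x heading",np.degrees(np.arctan2(R0[1,0],R0[0,0])).round(2),"slide",m.round(2),"rotvec deg",r.round(2))
E
python3 - <<'E'
from h import *
from station import ctrl
s=ctrl.sense()
for y in(-.157,-.157+np.pi): go(s,[.4686,-.0066,.24],y)
E
```

```text
tool x heading 162.31 slide [-44.85 -51.35   0.21] rotvec deg [-3.000e-02  1.200e-01  1.713e+02]
tool x heading 162.31 slide [-44.85 -51.35   0.21] rotvec deg [-0.08 -0.02 -8.7 ]
```

Call:
drive_tool:
  slide:
    - [-2.5,-2.8,0]
    - [-5,-5.7,0]
    - [-7.5,-8.6,0]
    - [-10,-11.4,0]
    - [-12.5,-14.3,0]
    - [-15,-17.2,0]
    - [-17.5,-20,0]
    - [-20,-22.9,0]
    - [-22.5,-25.7,0]
    - [-25,-28.6,0]
  roll: [-1,-2,-3,-4,-5,-6,-7,-8,-8.7,-8.7]
  jaw: 0.5

```text
t: 0.98
tcp_pos: [0.3489, 0.2692, 0.2422]
ee_rot: [0.245, 3.132, 0.0]
wrist_force: [1.3, -0.2, 0.4]
gripper_width: 0.0643
finger_force: 0.0
```

Run:
```python
from h import *
from station import ctrl
s=ctrl.sense();print(s["t"],s["tcp_pos"],s["gripper_width"]);go(s,[.4686,-.0066,.16],-.157+np.pi)
```

```text
0.9833 [0.34891971 0.26916752 0.24216732] 0.0642547505281587
tool x heading 171.06 slide [-16.1  -25.38   8.22] rotvec deg [0.   0.01 0.06]
```

Call:
drive_tool:
  slide:
    - [-2,-3.2,0.5]
    - [-4,-6.4,1]
    - [-6,-9.6,2]
    - [-8,-12.7,3]
    - [-10,-15.8,4]
    - [-12,-19,5]
    - [-14,-22,6.5]
    - [-16,-25.4,8]
    - [-16.1,-25.4,8.2]
    - [-16.1,-25.4,8.2]
  roll: [0,0,0,0,0,0,0,0,0,0]

```text
t: 1.82
tcp_pos: [0.4676, -0.0066, 0.1589]
ee_rot: [-0.252, -3.128, -0.001]
wrist_force: [-0.3, 0.5, 1.3]
gripper_width: 0.064
finger_force: 0.0
```

Run:
```python
from h import *
from station import ctrl
s=ctrl.sense();print(s["t"],s["tcp_pos"]);f=ctrl.grab_frame("wrist");cv2.imwrite("pics/w1.png",f["image"]);pickle.dump((s,f),open("w1.pkl","wb"))
c=wristcam(s,f);print(proj(c,rect(.07,.04)@pose(0,0,0,-.157)[0].T+[.4686,-.0066,.018]))
```

```text
1.8167 [ 0.46762332 -0.00657975  0.15891451]
[[342.92755893 274.57810626]
 [296.03555339 274.74389274]
 [294.25504548 192.41798521]
 [344.29983187 192.22697301]]
```

View pics/w1.png

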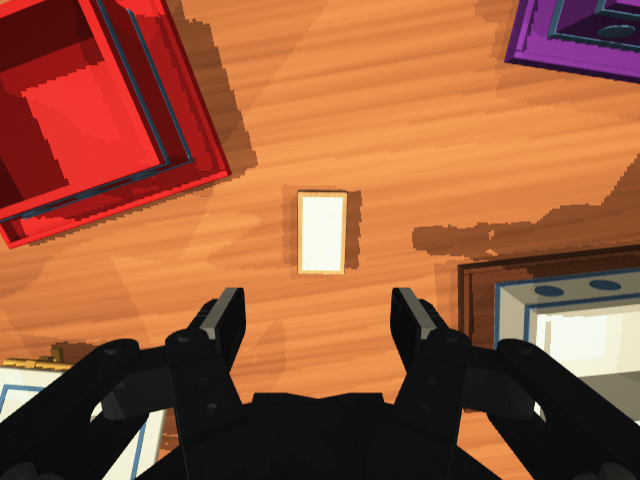

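The matchbox shows at corners (299,190)–(345,273), about 2 mm to +y of my prediction and square to the jaws. The decoy red box is clear of the fingers.

Call:
drive_tool:
  slide:
    - [0,0.2,3]
    - [0,0.2,7]
    - [0,0.2,10.5]
    - [0,0.2,13]
    - [0,0.2,14.2]
    - [0,0.2,14.4]
    - [0,0.2,14.4]
  roll: [0,0,0,0,0,0,0]

```text
t: 2.45
tcp_pos: [0.4681, -0.002, 0.0163]
ee_rot: [-0.243, -3.131, -0.0]
wrist_force: [-0.1, -0.3, -0.3]
gripper_width: 0.0642
finger_force: 0.0
```

Call:
drive_tool:
  slide:
    - [0,0,0]
    - [0,0,0]
    - [0,0,0]
    - [0,0,0]
    - [0,0,0]
    - [0,0,0]
  roll: [0,0,0,0,0,0]
  jaw: -0.3
  force: 25

```text
t: 2.95
tcp_pos: [0.4699, -0.0032, 0.0182]
ee_rot: [0.246, 3.129, 0.0]
wrist_force: [-1.6, 2.2, 7.5]
gripper_width: 0.0391
finger_force: 25.5
```

Call:
drive_tool:
  slide:
    - [0,0,-2]
    - [0,0,-5]
    - [0,0,-9]
    - [0,0,-13]
    - [0,0,-17]
    - [0,0,-19]
    - [0,0,-19]
  roll: [0,0,0,0,0,0,0]

```text
t: 3.53
tcp_pos: [0.4718, -0.0041, 0.2132]
ee_rot: [0.245, 3.119, -0.004]
wrist_force: [-0.0, -1.5, -0.4]
gripper_width: 0.0394
finger_force: 25.9
```

Run:
```python
from h import *
from station import ctrl
s=ctrl.sense();print(s["t"],s["tcp_pos"],s["gripper_width"]);go(s,[.599,.215,.21],-.044+np.pi)
```

```text
3.5333 [ 0.47177896 -0.00405667  0.21323126] 0.03935795670531438
tool x heading 171.02 slide [-9.14 23.62  0.41] rotvec deg [-0.12  0.74 -6.46]
```

Call:
drive_tool:
  slide:
    - [-0.5,3.5,0]
    - [-1.5,7,0]
    - [-2.5,10.5,0]
    - [-3.5,14,0]
    - [-4.2,17.5,0]
    - [-4.5,21,0]
    - [-4.5,23.6,0]
    - [-4.5,23.6,0]
    - [-4.5,23.6,0]
  roll: [-1,-2,-3,-4,-5,-6,-6.4,-6.4,-6.4]

```text
t: 4.28
tcp_pos: [0.5491, 0.2237, 0.2051]
ee_rot: [-0.068, -3.139, 0.001]
wrist_force: [0.2, -0.7, -1.2]
gripper_width: 0.0393
finger_force: 25.9
```

Run:
```python
from h import *
from station import ctrl
s=ctrl.sense();print(s["t"],s["tcp_pos"],s["gripper_width"]);f=ctrl.grab_frame("wrist");cv2.imwrite("pics/w2.png",f["image"]);pickle.dump((s,f),open("w2.pkl","wb"))
c=wristcam(s,f);print(proj(c,rect(.11,.15)@pose(0,0,0,-.044)[0].T+[.5995,.213,.066]))
```

```text
4.2833 [0.54905463 0.22373501 0.20508512] 0.0393305076505268
[[392.85958438 348.26550283]
 [226.54760581 348.01778165]
 [217.21014245 229.15739474]
 [400.80108295 229.36325817]]
```

View pics/w2.png

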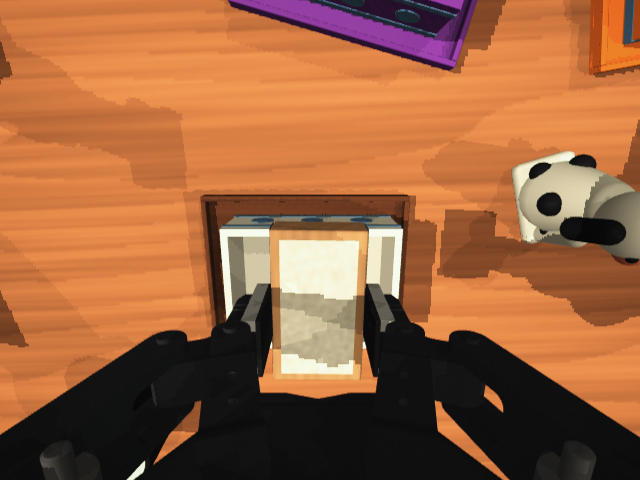

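The wrist view shows the box's robot-side rim corners at (222,230) and (402,229), about 2.5 mm to +y of prediction. The matchbox is held square at (320,300), and the dog is off to the right at (580,200).

Call:
drive_tool:
  slide:
    - [-2.5,-0.4,0]
    - [-5,-0.8,0]
    - [-5,-0.8,0]
    - [-5,-0.8,0]
  roll: [0,0,0,0]

```text
t: 4.67
tcp_pos: [0.5997, 0.2108, 0.2058]
ee_rot: [-0.075, -3.14, 0.0]
wrist_force: [0.3, -0.2, -1.1]
gripper_width: 0.0396
finger_force: 25.9
```

Run:
```python
from h import *
from station import ctrl
s=ctrl.sense();print(s["t"],s["tcp_pos"]);go(s,[.599,.2155,.0295],-.044+np.pi)
```

```text
4.6667 [0.59967974 0.21082273 0.20580481]
tool x heading 177.25 slide [ 0.07  0.47 17.63] rotvec deg [-0.02 -0.05 -0.23]
```

Call:
drive_tool:
  slide:
    - [0,0.4,3]
    - [0,0.4,7]
    - [0,0.4,11]
    - [0,0.4,14]
    - [0,0.4,16]
    - [0,0.4,17]
    - [0,0.4,17.4]
    - [0,0.4,17.4]
  roll: [0,0,0,0,0,0,0,0]

```text
t: 5.33
tcp_pos: [0.5991, 0.2163, 0.0323]
ee_rot: [-0.072, -3.14, 0.0]
wrist_force: [0.9, -0.7, -1.0]
gripper_width: 0.0389
finger_force: 25.9
```

Call:
drive_tool:
  slide:
    - [0,0,0]
    - [0,0,0]
    - [0,0,0]
    - [0,0,0]
  roll: [0,0,0,0]
  jaw: 0.4

```text
t: 5.67
tcp_pos: [0.6004, 0.2167, 0.0337]
ee_rot: [0.071, 3.138, 0.001]
wrist_force: [-0.1, -0.4, 0.0]
gripper_width: 0.0597
finger_force: 0.0
```

Call:
drive_tool:
  slide:
    - [0,0,-2]
    - [0,0,-5]
    - [0,0,-9]
    - [0,0,-13]
    - [0,0,-16]
    - [-4,0,-16]
    - [-6,0,-16]
    - [-6,0,-16]
    - [-6,0,-16]
  roll: [0,0,0,0,0,0,0,0,0]

```text
t: 6.42
tcp_pos: [0.66, 0.2137, 0.1926]
ee_rot: [0.072, 3.14, 0.0]
wrist_force: [0.0, -0.4, -0.9]
gripper_width: 0.0597
finger_force: 0.0
```

Run:
```python
from h import *
from station import ctrl
s=ctrl.sense();print(s["t"],s["tcp_pos"],s["gripper_width"]);f=ctrl.grab_frame("wrist");cv2.imwrite("pics/w3.png",f["image"]);pickle.dump((s,f),open("w3.pkl","wb"))
c=wristcam(s,f);print(proj(c,rect(.11,.15)@pose(0,0,0,-.044)[0].T+[.599,.2155,.066]))
```

```text
6.4167 [0.65996385 0.21365321 0.19263284] 0.05965776132416121
[[414.39965075 230.0730448 ]
 [222.09013206 230.4116297 ]
 [210.03551744  76.28143148]
 [426.03078682  75.8122746 ]]
```

View pics/w3.png

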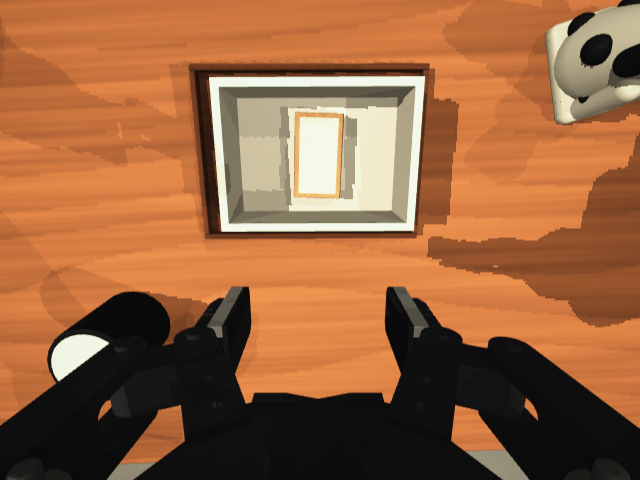

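The matchbox lies flat in the middle of the box, at (295,113)–(343,197). The rim corners are (209,77), (426,76), (415,231) and (220,232), within about 1–2 px of my prediction.

Run:
```python
from h import *
from station import ctrl
s,f=pickle.load(open("w3.pkl","rb"));c=wristcam(s,f);A=np.array
print("rim",fit(c,rect(.11,.15),A([[415,231],[220,232],[209,77],[426,76]]),[.6,.2155,0],z=.066))
print("tray",fit(c,rect(.15,.2),A([[417,236],[206,237],[190,64],[429,65]]),[.6,.2155,0],z=.014))
s=ctrl.sense();go(s,[.64,-.25,.24],-.25+np.pi)
```

```text
rim (array([ 0.59949403,  0.21501417, -0.04279735]), np.float64(0.8577141411098602))
tray (array([ 0.59910084,  0.20879446, -0.04410826]), np.float64(1.5476742013819649))
tool x heading 177.4 slide [ -0.19 -46.42  -4.79] rotvec deg [-1.000e-02 -4.000e-02  1.173e+01]
```

Call:
drive_tool:
  slide:
    - [0,-4,-1]
    - [0,-8,-2]
    - [0,-12,-3]
    - [0,-16,-4]
    - [0,-20,-4.8]
    - [0,-24,-4.8]
    - [0,-28,-4.8]
    - [0,-32,-4.8]
    - [0,-36,-4.8]
    - [0,-40,-4.8]
  roll: [1,2,3,4,5,6,8,10,11.7,11.7]
  jaw: 0.75

```text
t: 7.3
tcp_pos: [0.6401, -0.1867, 0.24]
ee_rot: [-0.391, -3.116, -0.001]
wrist_force: [1.8, -0.1, 0.1]
gripper_width: 0.0746
finger_force: 0.0
```

Call:
drive_tool:
  slide:
    - [-0.8,-3,0]
    - [-1.4,-6,0]
    - [-1.4,-6.3,0]
    - [-1.4,-6.3,0]
  roll: [0,0,0,0]

```text
t: 7.63
tcp_pos: [0.6383, -0.2513, 0.2397]
ee_rot: [-0.394, -3.116, -0.001]
wrist_force: [0.1, -0.4, 0.0]
gripper_width: 0.0748
finger_force: 0.0
```

Run:
```python
from h import *
from station import ctrl
s=ctrl.sense();print(s["t"],s["tcp_pos"],s["gripper_width"]);f=ctrl.grab_frame("wrist");cv2.imwrite("pics/w4.png",f["image"]);pickle.dump((s,f),open("w4.pkl","wb"))
c=wristcam(s,f);R,_=pose(0,0,0,-.25,-np.pi/6);o=np.array([.605,-.2436,.0505])
print(proj(c,rect(.11,.15,.008)@R.T+o),proj(c,rect(.014,.06,.038)@R.T+o))
```

```text
7.6333 [ 0.63834857 -0.25127329  0.23974685] 0.07481443553118916
[[404.29482185 239.73846204]
 [232.24341582 240.06902815]
 [239.41016501 128.76058942]
 [396.61881367 128.41736591]] [[354.63151276 173.98272358]
 [281.67923407 174.13419073]
 [282.10248399 158.7336495 ]
 [354.1371995  158.58147713]]
```

View pics/w4.png

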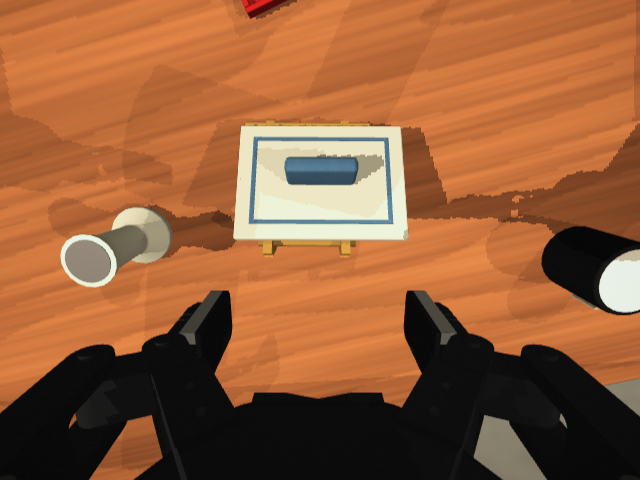

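The lid's plate corners are at (241,127), (400,127), (408,239) and (233,240), with the blue handle at (286–357,158–185), 2–3 px to +y of prediction. The vase (90,260) and candle (610,280) are well clear of the approach.

Run:
```python
from h import *
from station import ctrl
s,f=pickle.load(open("w4.pkl","rb"));c=wristcam(s,f);A=np.array
p,e=fit(c,rect(.11,.15,.008),A([[408,239],[233,240],[241,127],[400,127]]),[.605,-.2436,-.25,.05],tilt=-np.pi/6);print(p,e)
R,_=pose(0,0,0,p[2],-np.pi/6);o=A([p[0],p[1],p[3]]);h=o+.03*R[:,2];print("handle",h)
s=ctrl.sense()
go(s,[*h[:2],h[2]+.004-.008+.03],p[2]+np.pi)
```

```text
[ 0.60425419 -0.24123268 -0.25058928  0.05445348] 0.29645243145244743
handle [ 0.58972269 -0.23751306  0.08043424]
tool x heading 165.67 slide [ 5.04 -0.03 13.34] rotvec deg [ 0.05 -0.06  0.02]
```

Call:
drive_tool:
  slide:
    - [2.6,0,2]
    - [5.2,0,5]
    - [5.2,0,9]
    - [5.2,0,13]
    - [5.2,0,14.5]
    - [5.2,0,15.5]
    - [5.2,0,16.1]
    - [5.2,0,16.1]
    - [5.2,0,16.1]
  roll: [0,0,0,0,0,0,0,0,0]

```text
t: 8.43
tcp_pos: [0.5901, -0.2374, 0.0809]
ee_rot: [0.389, 3.115, -0.002]
wrist_force: [0.5, 0.0, 1.0]
gripper_width: 0.0743
finger_force: 0.0
```

Call:
drive_tool:
  slide:
    - [0,0,0]
    - [0,0,0]
    - [0,0,0]
    - [0,0,0]
    - [0,0,0]
  roll: [0,0,0,0,0]
  jaw: 0.2
  force: 20

```text
t: 8.85
tcp_pos: [0.5904, -0.2376, 0.0815]
ee_rot: [0.391, 3.114, -0.001]
wrist_force: [-0.0, 4.0, 6.2]
gripper_width: 0.0593
finger_force: 22.9
```

Call:
drive_tool:
  slide:
    - [0.3,0,-0.5]
    - [0.6,0,-1]
    - [1,0,-1.73]
    - [1.5,0,-2.6]
    - [2.2,0,-3.8]
    - [3,0,-5.2]
    - [3.5,0,-7]
    - [3.5,0,-9]
    - [3.5,0,-10]
    - [3.5,0,-10]
  roll: [0,0,0,0,0,0,0,0,0,0]
  force: 25

```text
t: 9.68
tcp_pos: [0.5561, -0.2297, 0.1827]
ee_rot: [0.39, 3.112, -0.004]
wrist_force: [0.9, -0.4, -3.7]
gripper_width: 0.0595
finger_force: 28.2
```

Run:
```python
from h import *
from station import ctrl
s=ctrl.sense();print(s["t"],s["tcp_pos"],s["wrist_force"],s["ft_torque"]);f=ctrl.grab_frame("wrist")["image"];g=ctrl.grab_frame("scene");pickle.dump(g,open("sc5.pkl","wb"))
u,v=proj(g,s["tcp_pos"][None])[0];print(u,v);u,v=int(u),int(v)
a=cv2.resize(g["image"][v-50:v+50,u-50:u+50],(500,500),interpolation=cv2.INTER_CUBIC)
cv2.imwrite("pics/w5.png",np.hstack([a,cv2.resize(f[:,:],(0,0),fx=.46,fy=1.0417)[:500]]))
```

```text
9.6833 [ 0.55612096 -0.22970552  0.18268477] [ 0.93381456 -0.39577652 -3.65781689] [ 0.04592167 -0.07419102  0.02850331]
264.33387477022205 286.66296690846855
```

View pics/w5.png

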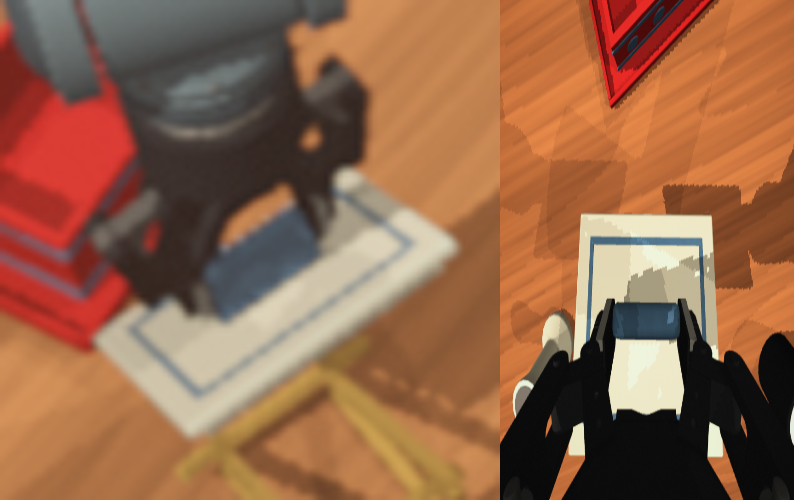

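```bash
cat >> h.py <<'E'
def tiltfit(s,f,px):
    c=wristcam(s,f);K=c["intrinsics"]
    ok,rv,tv=cv2.solvePnP(rect(.11,.15,.008),np.array(px,float),K,None)
    Rw=c["R"].T@cv2.Rodrigues(rv)[0];o=c["R"].T@(tv.ravel()-c["t"])
    print("lid origin",o.round(4),"z axis",Rw[:,2].round(3),"yaw",np.degrees(np.arctan2(-Rw[0,1],Rw[1,1])).round(2),"tilt",np.degrees(np.arctan2(-Rw[:,2]@[np.cos(-.25),np.sin(-.25),0],Rw[2,2])).round(1))
E
python3 - <<'E'
from h import *
from station import ctrl
s=ctrl.sense();f=ctrl.grab_frame("wrist");tiltfit(s,f,[[483,437],[152,437],[174,206],[461,207]])
E
```

```text
lid origin [ 0.5683 -0.2335  0.1526] z axis [-0.45   0.12   0.885] yaw -14.49 tilt 27.8
```

Run:
```python
from h import *
from station import ctrl
s=ctrl.sense();print(s["t"]);go(s,[.45,-.45,.075],np.radians(165.7))
```

```text
9.8333
tool x heading 165.7 slide [  4.61 -24.06  10.3 ] rotvec deg [ 0.04 -0.12  0.  ]
```

Call:
drive_tool:
  slide:
    - [0.6,-3,0]
    - [1.2,-6.5,0]
    - [1.8,-10,0]
    - [2.5,-13.5,0]
    - [3.2,-17,0]
    - [4,-20.5,1]
    - [4.6,-23,3]
    - [4.6,-24,6]
    - [4.6,-24,8]
    - [4.6,-24,10]
  roll: [0,0,0,0,0,0,0,0,0,0]

```text
t: 10.67
tcp_pos: [0.4495, -0.4495, 0.0755]
ee_rot: [-0.393, -3.114, -0.006]
wrist_force: [0.1, 0.6, -3.3]
gripper_width: 0.0588
finger_force: 28.7
```

Call:
drive_tool:
  slide:
    - [0,0,0.4]
    - [0,0,0.8]
    - [0,0,1.2]
    - [0,0,1.6]
    - [0,0,2.0]
    - [0,0,2.3]
    - [0,0,2.6]
    - [0,0,2.8]
    - [0,0,2.8]
  roll: [0,0,0,0,0,0,0,0,0]

```text
t: 11.42
tcp_pos: [0.4535, -0.4509, 0.0544]
ee_rot: [0.391, 3.113, -0.003]
wrist_force: [2.0, 4.2, 7.0]
gripper_width: 0.0593
finger_force: 30.3
```

Call:
drive_tool:
  slide:
    - [0,0,0.3]
    - [0,0,0.5]
    - [0,0,0.7]
    - [0,0,0.9]
    - [0,0,0.9]
    - [0,0,0.9]
  roll: [0,0,0,0,0,0]

```text
t: 11.92
tcp_pos: [0.458, -0.4528, 0.0501]
ee_rot: [0.391, 3.103, -0.01]
wrist_force: [11.1, 8.5, 19.1]
gripper_width: 0.0596
finger_force: 33.4
```

Call:
drive_tool:
  slide:
    - [0,0,-0.4]
    - [0,0,-0.4]
    - [0,0,-0.4]
    - [0,0,-0.4]
    - [0,0,-0.4]
  roll: [0,0,0,0,0]
  jaw: 0.75

```text
t: 12.33
tcp_pos: [0.4507, -0.4498, 0.0456]
ee_rot: [-0.391, -3.116, -0.001]
wrist_force: [-0.2, 0.4, -0.3]
gripper_width: 0.0745
finger_force: 0.0
```

Call:
drive_tool:
  slide:
    - [0,0,-2]
    - [0,0,-5]
    - [0,0,-9]
    - [-3,0,-12]
    - [-6,0,-14]
    - [-6,0,-14]
    - [-6,0,-14]
  roll: [0,0,0,0,0,0,0]

```text
t: 12.92
tcp_pos: [0.5105, -0.4656, 0.1877]
ee_rot: [0.389, 3.115, -0.003]
wrist_force: [-0.7, 0.2, -2.2]
gripper_width: 0.0746
finger_force: 0.0
```

Run:
```python
from h import *
from station import ctrl
s=ctrl.sense();print(s["t"],s["tcp_pos"],s["wrist_force"]);f=ctrl.grab_frame("wrist");cv2.imwrite("pics/w6.png",f["image"]);pickle.dump((s,f),open("w6.pkl","wb"))
```

```text
12.9167 [ 0.51054144 -0.46557549  0.18768866] [-0.65304557  0.22681225 -2.23036818]
```

View pics/w6.png

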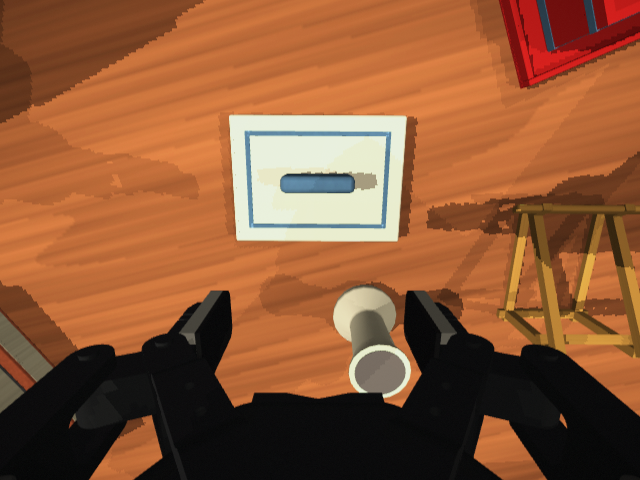

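The lid now lies flat on the table: plate corners (230,115), (406,117), (397,241) and (237,241), handle at (280–355,174–193). The vase (370,330) stands clear below the raised hand.

Run:
```python
from h import *
from station import ctrl
s,f=pickle.load(open("w6.pkl","rb"));c=wristcam(s,f);A=np.array
p,e=fit(c,rect(.11,.15,.008),A([[397,241],[237,241],[230,115],[406,117]]),[.45,-.45,-.25],z=.009);print(p,e)
tiltfit(s,f,[[397,241],[237,241],[230,115],[406,117]])
s=ctrl.sense();go(s,[p[0],p[1],.009+.030-.001],p[2]+np.pi)
```

```text
[ 0.47259719 -0.45789133 -0.25559737] 1.3314433283355966
lid origin [ 0.4729 -0.4576  0.0038] z axis [0.003 0.034 0.999] yaw -14.73 tilt 0.3
tool x heading 165.72 slide [ 3.68 -0.26 14.75] rotvec deg [ 0.04 -0.07  0.36]
```

Call:
drive_tool:
  slide:
    - [2,-0.2,0]
    - [3.7,-0.3,2]
    - [3.7,-0.3,6]
    - [3.7,-0.3,10]
    - [3.7,-0.3,13]
    - [3.7,-0.3,14.3]
    - [3.7,-0.3,14.8]
    - [3.7,-0.3,14.8]
    - [3.7,-0.3,14.8]
  roll: [0,0.3,0.3,0.3,0.3,0.3,0.3,0.3,0.3]

```text
t: 13.72
tcp_pos: [0.4732, -0.4595, 0.0397]
ee_rot: [0.399, 3.115, -0.002]
wrist_force: [-0.2, -0.6, 0.0]
gripper_width: 0.0749
finger_force: 0.0
```

Call:
drive_tool:
  slide:
    - [0,0,0]
    - [0,0,0]
    - [0,0,0]
    - [0,0,0]
    - [0,0,0]
    - [0,0,0]
  roll: [0,0,0,0,0,0]
  jaw: 0.2
  force: 40

```text
t: 14.22
tcp_pos: [0.4741, -0.4598, 0.0413]
ee_rot: [0.398, 3.113, -0.004]
wrist_force: [0.3, 1.7, 6.2]
gripper_width: 0.0587
finger_force: 44.7
```

Call:
drive_tool:
  slide:
    - [0,0,-0.5]
    - [0,0,-1.5]
    - [0,0,-4]
    - [0,0,-8]
    - [0,0,-12]
    - [0,0,-16]
    - [0,0,-18]
    - [0,0,-18]
    - [0,0,-18]
  roll: [0,0,0,0,0,0,0,0,0]

```text
t: 14.97
tcp_pos: [0.4729, -0.4588, 0.2194]
ee_rot: [0.399, 3.115, -0.003]
wrist_force: [-0.4, -0.2, -5.3]
gripper_width: 0.0588
finger_force: 44.9
```

```bash
cat > held.py <<'E'
from h import *
from station import ctrl
s=ctrl.sense();print(s["t"],s["tcp_pos"],s["wrist_force"],s["gripper_width"]);f=ctrl.grab_frame("wrist");I=f["image"].astype(int)
cv2.imwrite("pics/held.png",f["image"]);pickle.dump((s,f),open("held.pkl","wb"))
w=((I.min(2)>110)&(I.max(2)-I.min(2)<75)).astype(np.uint8)
n,l,st,_=cv2.connectedComponentsWithStats(w);k=[i for i in range(1,n) if st[i,4]>1500];print(st[k])
for r in range(180,420,20):
    x=np.flatnonzero(w[r]);print(r,(x[0],x[-1]) if len(x) else None,end="; ")
print([ (u,np.flatnonzero(w[:,u])[:1]) for u in range(180,461,40)])
E
python3 held.py
python3 - <<'E'
from h import *
from station import ctrl
go(ctrl.sense(),[.5993,.215,.22],-.043+np.pi)
E
```

```text
14.9667 [ 0.47288852 -0.45878156  0.21936161] [-0.37591842 -0.20057179 -5.34008175] 0.058750579673376525
[[  154   171   328   172 16099]
 [  193   208   251   107 17897]
 [  244   324   147    29  3874]
 [  236   359   164    34  3285]]
180 (np.int64(154), np.int64(481)); 200 (np.int64(157), np.int64(478)); 220 (np.int64(160), np.int64(476)); 240 (np.int64(162), np.int64(473)); 260 (np.int64(165), np.int64(470)); 280 (np.int64(167), np.int64(468)); 300 (np.int64(170), np.int64(465)); 320 (np.int64(173), np.int64(463)); 340 (np.int64(175), np.int64(460)); 360 (np.int64(241), np.int64(394)); 380 (np.int64(349), np.int64(397)); 400 (np.int64(2), np.int64(389)); [(180, array([171])), (220, array([171])), (260, array([171])), (300, array([171])), (340, array([171])), (380, array([171])), (420, array([172])), (460, array([172]))]
tool x heading 165.41 slide [ 4.64 68.3  -0.22] rotvec deg [  0.11  -0.12 -12.13]
```

Run:
```python
from h import *
s,f=pickle.load(open("held.pkl","rb"));px=[[453.4,393],[182,393],[152.8,171],[482.3,171.5]]
tiltfit(s,f,px)
c=wristcam(s,f);R0=Ro.from_rotvec(s["ee_rot"]).as_matrix();y=np.arctan2(R0[1,0],R0[0,0])-np.pi
p,e=fit(c,rect(.11,.15,.008),np.array(px),[*s["tcp_pos"][:2],y,.19]);print(p,e,"heading",np.degrees(y))
print("lid origin in tool",R0.T@(p[[0,1,3]]-s["tcp_pos"]))
```

```text
lid origin [ 0.4725 -0.4601  0.1882] z axis [-0.049  0.016  0.999] yaw -14.64 tilt 3.0
[ 0.472569   -0.4602151  -0.25468188  0.18878138] 5.256722416348765 heading -14.592327518354688
lid origin in tool [-1.80406011e-06 -1.42186065e-03  3.05824431e-02]
```

Call:
drive_tool:
  slide:
    - [0.3,4,0]
    - [0.6,8,0]
    - [0.9,12,0]
    - [1.2,16,0]
    - [1.5,20,0]
    - [1.8,24,0]
    - [2.1,28,0]
    - [2.4,32,0]
    - [2.7,36,0]
    - [2.9,39,0]
  roll: [-1,-2,-3,-4,-5,-6,-7,-8,-9,-10]

```text
t: 15.85
tcp_pos: [0.541, -0.0702, 0.2144]
ee_rot: [-0.122, -3.133, -0.004]
wrist_force: [0.8, 0.5, -4.1]
gripper_width: 0.0586
finger_force: 45.4
```

Run:
```python
from h import *
from station import ctrl
s=ctrl.sense();print(s["tcp_pos"],s["gripper_width"]);go(s,[.5993,.215,.20],-.043+np.pi)
```

```text
[ 0.54097091 -0.07022742  0.21441885] 0.058601158317743915
tool x heading 175.53 slide [-3.6  28.89  1.49] rotvec deg [ 0.15 -0.38 -2.01]
```

```bash
cat > fit2.py <<'E'
from h import *
s,f=pickle.load(open("held.pkl","rb"));I=f["image"].astype(int)
w=((I.min(2)>110)&(I.max(2)-I.min(2)<75))
rows=np.arange(185,345,5);lf=[np.flatnonzero(w[r])[0]-.5 for r in rows];rt=[np.flatnonzero(w[r])[-1]+.5 for r in rows]
cols=np.arange(180,461,20);tp=[np.flatnonzero(w[:,u])[0]-.5 for u in cols]
c=wristcam(s,f);R0=Ro.from_rotvec(s["ee_rot"]).as_matrix();h=np.arctan2(R0[1,0],R0[0,0])-np.pi
def res(p,tilt=None):
    R,_=pose(0,0,0,p[2],p[4] if tilt is None else tilt)
    q=proj(c,rect(.11,.15,.008)@R.T+p[[0,1,3]])
    L=np.interp(rows,[q[2,1],q[1,1]],[q[2,0],q[1,0]]);T=np.interp(rows,[q[3,1],q[0,1]],[q[3,0],q[0,0]]);U=np.interp(cols,[q[2,0],q[3,0]],[q[2,1],q[3,1]])
    return np.r_[L-lf,T-rt,U-tp]
p0=np.r_[s["tcp_pos"][:2],h,.19,0]
for t in(None,0.,):
    r=least_squares(res,p0,kwargs=dict(tilt=t));p=r.x;print("tilt",t,p.round(4),"rms",np.sqrt(np.mean(r.fun**2)),"lid in tool mm",(R0.T@(p[[0,1,3]]-s["tcp_pos"])*1e3).round(2),"yaw rel deg",np.degrees(p[2]-h).round(2))
E
python3 fit2.py
```

```text
tilt None [ 0.4702 -0.4596 -0.2562  0.1848  0.0057] rms 0.30217525949200685 lid in tool mm [ 2.47 -1.43 34.55] yaw rel deg -0.09
tilt 0.0 [ 0.4702 -0.4596 -0.2562  0.1849  0.    ] rms 0.32462891309546216 lid in tool mm [ 2.41 -1.43 34.48] yaw rel deg -0.09
```

Call:
drive_tool:
  slide:
    - [-0.5,4,0]
    - [-1,8,0]
    - [-1.5,12,0]
    - [-2,16,0]
    - [-2.5,20,0]
    - [-3,24,0]
    - [-3.4,27,0]
    - [-3.6,28.9,0.5]
    - [-3.6,28.9,1]
    - [-3.6,28.9,1]
  roll: [-0.2,-0.4,-0.8,-1.2,-1.6,-2,-2,-2,-2,-2]

```text
t: 16.68
tcp_pos: [0.5994, 0.2117, 0.203]
ee_rot: [-0.068, -3.132, 0.003]
wrist_force: [-0.9, -1.0, -4.5]
gripper_width: 0.0584
finger_force: 45.5
```

```bash
python3 held.py >/dev/null; python3 fit2.py
python3 - <<'E'
from h import *
from station import ctrl
s=ctrl.sense();print(s["tcp_pos"],s["gripper_width"]);go(s,[.5993,.2164,.12],-.043+np.pi)
E
```

```text
tilt None [ 0.5909  0.2104 -0.1074  0.168   0.2411] rms 13.177064096393972 lid in tool mm [ 8.13 -1.64 35.1 ] yaw rel deg -3.67
tilt 0.0 [ 0.5949  0.2105 -0.1086  0.1699  0.    ] rms 14.314138341804908 lid in tool mm [ 4.15 -1.34 33.14] yaw rel deg -3.74
[0.59985817 0.21088442 0.20408518] 0.058781593565658846
tool x heading 177.44 slide [0.02 0.57 8.41] rotvec deg [-0.12 -0.41 -0.1 ]
```

Call:
drive_tool:
  slide:
    - [-0.1,0.5,1]
    - [-0.1,0.5,3]
    - [-0.1,0.5,5]
    - [-0.1,0.5,7]
    - [-0.1,0.5,8]
    - [-0.1,0.5,8.6]
    - [-0.1,0.5,8.6]
    - [-0.1,0.5,8.6]
  roll: [0,0,0,0,0,0,0,0]

```text
t: 17.4
tcp_pos: [0.6037, 0.2161, 0.1228]
ee_rot: [0.072, 3.14, 0.0]
wrist_force: [0.3, 0.1, -3.4]
gripper_width: 0.059
finger_force: 45.4
```

Run:
```python
from h import *
from station import ctrl
s=ctrl.sense();print(s["tcp_pos"],s["wrist_force"]);go(s,[.601,.2157,.11],-.043+np.pi)
f=ctrl.grab_frame("wrist");cv2.imwrite("pics/pre.png",f["image"]);pickle.dump((s,f),open("pre.pkl","wb"))
```

```text
[0.60371585 0.21605425 0.12283491] [ 0.25519679  0.14269816 -3.37672442]
tool x heading 177.38 slide [ 0.27 -0.05  1.28] rotvec deg [ 0.01  0.05 -0.16]
```

View pics/pre.png

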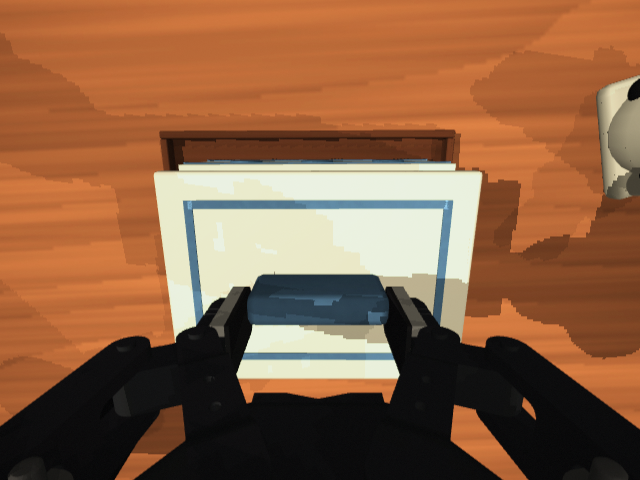

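The view shows the lid level above the box, near edge (154,172)–(481,172) and far edge at row 378. The box's near rim edge shows behind it at (179,165)–(456,164), so the lid and box can be measured against each other directly.

Run:
```python
from h import *
s,f=pickle.load(open("pre.pkl","rb"));c=wristcam(s,f);A=np.array
I=f["image"];rb=lambda n,v:print(n,v)
R0=Ro.from_rotvec(s["ee_rot"]).as_matrix();h=np.arctan2(R0[1,0],R0[0,0])-np.pi
# subpixel-ish edges
g=I.min(2).astype(int)
print("col profile 250:",[(r,g[r,250]) for r in range(158,178)]," 390:",[(r,g[r,390]) for r in range(158,178)])
print("row168 left",[(u,g[168,u]) for u in range(172,188,1)],"right",[(u,g[168,u]) for u in range(448,464)])
print("row300 left",[(u,g[300,u]) for u in range(165,180)],"right",[(u,g[300,u]) for u in range(460,476)],"bot300",[(r,g[r,300]) for r in range(370,384)])
# lid: unknown x,y,yaw,z,tilt; rim: x,y,yaw with z .066
print("rim pred",proj(c,rect(.11,.15)@pose(0,0,0,-.043)[0].T+[.5993,.215,.066]))
```

```text
col profile 250: [(158, np.int64(28)), (159, np.int64(37)), (160, np.int64(51)), (161, np.int64(51)), (162, np.int64(62)), (163, np.int64(87)), (164, np.int64(151)), (165, np.int64(191)), (166, np.int64(200)), (167, np.int64(200)), (168, np.int64(201)), (169, np.int64(200)), (170, np.int64(162)), (171, np.int64(139)), (172, np.int64(180)), (173, np.int64(203)), (174, np.int64(213)), (175, np.int64(222)), (176, np.int64(226)), (177, np.int64(226))]  390: [(158, np.int64(27)), (159, np.int64(48)), (160, np.int64(57)), (161, np.int64(65)), (162, np.int64(77)), (163, np.int64(128)), (164, np.int64(170)), (165, np.int64(199)), (166, np.int64(199)), (167, np.int64(200)), (168, np.int64(200)), (169, np.int64(200)), (170, np.int64(153)), (171, np.int64(134)), (172, np.int64(182)), (173, np.int64(204)), (174, np.int64(213)), (175, np.int64(221)), (176, np.int64(225)), (177, np.int64(225))]
row168 left [(172, np.int64(10)), (173, np.int64(8)), (174, np.int64(9)), (175, np.int64(8)), (176, np.int64(14)), (177, np.int64(13)), (178, np.int64(76)), (179, np.int64(198)), (180, np.int64(202)), (181,
[... 925 characters left out ...]
4(143)), (464, np.int64(143)), (465, np.int64(142)), (466, np.int64(112)), (467, np.int64(43)), (468, np.int64(41)), (469, np.int64(39)), (470, np.int64(39)), (471, np.int64(39)), (472, np.int64(40)), (473, np.int64(39)), (474, np.int64(40)), (475, np.int64(40))] bot300 [(370, np.int64(206)), (371, np.int64(205)), (372, np.int64(206)), (373, np.int64(206)), (374, np.int64(205)), (375, np.int64(205)), (376, np.int64(205)), (377, np.int64(196)), (378, np.int64(149)), (379, np.int64(86)), (380, np.int64(68)), (381, np.int64(69)), (382, np.int64(69)), (383, np.int64(70))]
rim pred [[437.76551674 343.71859664]
 [198.21365667 344.29592483]
 [178.70816082 164.35889549]
 [456.23290801 163.5255205 ]]
```

Run:
```python
from h import *
s,f=pickle.load(open("pre.pkl","rb"));c=wristcam(s,f)
px=np.array([[457.6,378.3],[178.2,378.3],[153.6,171.7],[481.4,171.7]])
tiltfit(s,f,px)
p,e=fit(c,rect(.11,.15,.008),px,[.6,.215,-.043,.09]);print(p,e)
p,e=fit(c,rect(.11,.15,.008),px,[.6,.215,-.043],z=s["tcp_pos"][2]-.0315);print(p,e)
```

```text
lid origin [0.6013 0.2149 0.0883] z axis [-0.009 -0.001  1.   ] yaw -2.58 tilt 0.5
[ 0.60136392  0.21488456 -0.0451668   0.08841808] 0.7036845675248878
[ 0.60068541  0.21491444 -0.04516576] 2.505142613848115
```

Call:
drive_tool:
  slide:
    - [0.2,0,0.3]
    - [0.2,0,0.6]
    - [0.2,0,0.9]
    - [0.2,0,1.1]
    - [0.2,0,1.1]
    - [0.2,0,1.1]
  roll: [0,0,0,0,0,0]

```text
t: 17.95
tcp_pos: [0.6011, 0.2164, 0.1111]
ee_rot: [-0.071, -3.14, 0.0]
wrist_force: [0.4, -0.4, -4.3]
gripper_width: 0.0587
finger_force: 45.5
```

Call:
drive_tool:
  slide:
    - [0,0,0.1]
    - [0,0,0.2]
    - [0,0,0.3]
    - [0,0,0.4]
    - [0,0,0.5]
    - [0,0,0.6]
    - [0,0,0.6]
  roll: [0,0,0,0,0,0,0]

```text
t: 18.53
tcp_pos: [0.6011, 0.2164, 0.105]
ee_rot: [-0.071, -3.14, 0.0]
wrist_force: [0.5, 0.7, -3.5]
gripper_width: 0.0588
finger_force: 45.5
```

Call:
drive_tool:
  slide:
    - [0,0,0.1]
    - [0,0,0.2]
    - [0,0,0.3]
    - [0,0,0.4]
    - [0,0,0.4]
  roll: [0,0,0,0,0]

```text
t: 18.95
tcp_pos: [0.6011, 0.2164, 0.101]
ee_rot: [-0.071, -3.14, 0.0]
wrist_force: [-0.1, 0.2, -4.2]
gripper_width: 0.0587
finger_force: 45.5
```

Free travel below the rim height: the lid's block is entering the mouth.

Call:
drive_tool:
  slide:
    - [0,0,0.1]
    - [0,0,0.2]
    - [0,0,0.3]
    - [0,0,0.3]
  roll: [0,0,0,0]

```text
t: 19.28
tcp_pos: [0.6013, 0.2164, 0.0984]
ee_rot: [0.071, 3.141, -0.0]
wrist_force: [-0.4, -0.1, -2.4]
gripper_width: 0.0586
finger_force: 45.6
```

Call:
drive_tool:
  slide:
    - [0,0,0.1]
    - [0,0,0.2]
    - [0,0,0.2]
  roll: [0,0,0]

```text
t: 19.53
tcp_pos: [0.6014, 0.2165, 0.0983]
ee_rot: [-0.071, -3.14, 0.001]
wrist_force: [-6.7, -1.5, 9.2]
gripper_width: 0.0583
finger_force: 46.7
```

Call:
drive_tool:
  slide:
    - [0,0,-0.1]
    - [0,0,-0.2]
    - [0,0,-0.2]
  roll: [0,0,0]

```text
t: 19.78
tcp_pos: [0.6015, 0.2164, 0.0984]
ee_rot: [0.071, 3.14, 0.0]
wrist_force: [0.0, 0.2, -0.4]
gripper_width: 0.0587
finger_force: 45.8
```

Call:
drive_tool:
  slide:
    - [0,0,0]
    - [0,0,0]
    - [0,0,0]
    - [0,0,0]
    - [0,0,0]
  roll: [0,0,0,0,0]
  jaw: 0.7

```text
t: 20.2
tcp_pos: [0.6015, 0.2164, 0.0985]
ee_rot: [0.071, 3.14, 0.0]
wrist_force: [-0.2, -0.9, 0.7]
gripper_width: 0.0728
finger_force: 0.0
```

Call:
drive_tool:
  slide:
    - [0,0,-1]
    - [0,0,-3]
    - [0,0,-6]
    - [0,0,-9]
    - [-3,0,-11]
    - [-6,0,-11]
    - [-6,0,-11]
    - [-6,0,-11]
  roll: [0,0,0,0,0,0,0,0]

```text
t: 20.87
tcp_pos: [0.6622, 0.2134, 0.2091]
ee_rot: [0.072, 3.14, 0.0]
wrist_force: [-0.6, 0.4, -0.3]
gripper_width: 0.0725
finger_force: 0.0
```

Run:
```python
from h import *
from station import ctrl
s=ctrl.sense();print(s["t"],s["tcp_pos"],s["wrist_force"]);f=ctrl.grab_frame("wrist");cv2.imwrite("pics/fin.png",f["image"]);pickle.dump((s,f),open("fin.pkl","wb"))
c=wristcam(s,f);P=proj(c,rect(.11,.15)@pose(0,0,0,-.043)[0].T+[.5993,.215,.074]);print("pred",P.round(1))
I=f["image"].astype(int);w=((I.min(2)>100)&(I.max(2)-I.min(2)<75)).astype(np.uint8)
w[:int(P[:,1].min()-25)]=0;w[int(P[:,1].max()+25):]=0;w[:,:int(P[:,0].min()-30)]=0;w[:,int(P[:,0].max()+30):]=0
k=cv2.findContours(w,cv2.RETR_EXTERNAL,cv2.CHAIN_APPROX_NONE)[0];k=max(k,key=cv2.contourArea);q=cv2.approxPolyDP(cv2.convexHull(k),6,True).reshape(-1,2);print(q,cv2.contourArea(k))
if len(q)==4:
    q=np.array([min(q,key=lambda v:np.hypot(*(v-x))) for x in P],float);tiltfit(s,f,q);print(fit(c,rect(.11,.15,.008),q,[.6,.215,-.043,.066]))
```

```text
20.8667 [0.66219415 0.21339205 0.20907113] [-0.64575687  0.42948299 -0.3198252 ]
pred [[411.3 225.1]
 [224.4 225.7]
 [212.8  75.8]
 [422.1  75.1]]
[[421  76]
 [410 223]
 [226 223]
 [216  75]] 29098.0
lid origin [0.5984 0.2157 0.0609] z axis [-0.007  0.011  1.   ] yaw -2.79 tilt 0.5
(array([ 0.59843639,  0.21551104, -0.0488779 ,  0.060843  ]), np.float64(0.19209686088665728))
```

The lid measures level and square, at rim height within camera error, and it carries no load from the hand. Handing in.

```bash
python3 -c "
from station import ctrl
print(ctrl.sign_off())"
```

```text
the job is handed in; nothing more can be done
None
```

I handed the job in at about 21 s: the matchbox is flat in the box and the lid is on it; my last measurement has the lid level, square and at rim height within camera error, but sign-off returned no verdict.

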